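# Put a slide spacer back in its slot of the graded rack

### The job

Take the steel spacer bar that stands on the rubber block and find its place in the graded slot rack by feel: try it at the narrowest slot first, then step it along towards the wider ones, pressing only lightly, until the first slot takes it. Leave it there on its long edge, fully down on the slot floor and slid back against the end stop, and leave the other two spacers, the valve slide and the caliper where they are.

Things in the scene. Friction and masses are not known exactly. Their poses are not given: they have to be found in the camera images.
- rack: graded slot rack, a wooden block fixed to the bench: 80 mm (x) by 139.5 mm (y), top 28 mm up. Five slots along x, 16 mm deep (floor at 12 mm), with flat 12 mm lands between; narrowest at -y, widest at +y. Open at the front (x -40 mm), closed by an 8 mm steel end-stop strip as high as the rack, face at x +32 mm; a spacer overlapping the strip cannot go down. Origin: underside centre.
- slot0 (a point): narrowest slot, 5.5 mm wide: middle of its mouth, level with the rack's top, 36 mm in front of the stop face; point axes as the rack's. A spacer has 1.5 mm of play in its own slot and is 2.5 mm too thick for the next narrower one.
- slot1 (a point): slot 9.5 mm wide, next to the narrowest: middle of its mouth, level with the rack's top, at y -35.5 mm in the rack's frame (slot0 is at -55), x -4 mm
- slot2 (a point): slot 13.5 mm wide, the middle one: middle of its mouth, level with the rack's top, at y -12 mm in the rack's frame (slot0 is at -55), x -4 mm
- slot3 (a point): slot 17.5 mm wide, next to the widest: middle of its mouth, level with the rack's top, at y 15.5 mm in the rack's frame (slot0 is at -55), x -4 mm
- slot4 (a point): slot 21.5 mm wide, the widest: middle of its mouth, level with the rack's top, at y 47 mm in the rack's frame (slot0 is at -55), x -4 mm
- rubber_block: olive rubber bench block 110 x 75 x 20 mm lying on the bench, does not shift; one spacer stands near the middle of its top. Origin: centre of its underside, so its top is 20 mm above that.
- board: plywood board 150 x 110 x 20 mm on the bench, does not shift; the other two spacers stand on it and stay there. Origin: centre of its underside.
- spacer_a: steel spacer bar for setting slide legs parallel: 60 mm long (own x), 46 mm high (own z), of unmarked thickness (own y, 6 to 20 mm; the three differ). Stands on its long edge; origin: centre of its underside. 0.15 to 0.4 kg, same either way round. At the start one of the three is on the rubber block, the others on the board.
- spacer_b: steel spacer bar for setting slide legs parallel: 60 mm long (own x), 46 mm high (own z), of unmarked thickness (own y, 6 to 20 mm; the three differ). Stands on its long edge; origin: centre of its underside. 0.15 to 0.4 kg, same either way round. At the start one of the three is on the rubber block, the others on the board.
- spacer_c: steel spacer bar for setting slide legs parallel: 60 mm long (own x), 46 mm high (own z), of unmarked thickness (own y, 6 to 20 mm; the three differ). Stands on its long edge; origin: centre of its underside. 0.15 to 0.4 kg, same either way round. At the start one of the three is on the rubber block, the others on the board.
- valve_slide: silver third valve slide lying flat, a U of 12 mm tubes, 128 mm long (own x) and 46 mm wide, its finger ring 35 mm high; leave alone. Origin: middle of its underside.
- caliper: steel caliper lying flat, 225 mm long (own x), 11 mm thick; leave alone. Origin: middle of its underside.
Mind the look-alikes: they are no part of the job. What is shaped like the spacer_b but orange is not meant.

How it is judged (in metres and radians):
On the way:
1. the spacer from the rubber block has been tried at the narrowest slot: its underside rests on the rack's top over that slot (((y of spacer_a in the frame of rack between -0.063 and -0.047 m and x of spacer_a in the frame of rack between -0.05 and 0.03 m and z of spacer_a in the frame of rack between 0.024 and 0.032 m and contact force between spacer_a and rack above 0.3 N) or (y of spacer_b in the frame of rack between -0.063 and -0.047 m and x of spacer_b in the frame of rack between -0.05 and 0.03 m and z of spacer_b in the frame of rack between 0.024 and 0.032 m and contact force between spacer_b and rack above 0.3 N) or (y of spacer_c in the frame of rack between -0.063 and -0.047 m and x of spacer_c in the frame of rack between -0.05 and 0.03 m and z of spacer_c in the frame of rack between 0.024 and 0.032 m and contact force between spacer_c and rack above 0.3 N))), for 0.1 s.
At the end, for the whole second after the job is handed in: The spacer that stood on the rubber block stands at rest on its long edge in the narrowest slot that can take it, its underside within 2.5 mm of the slot floor, its end within 4 mm of the end stop, upright within the slot's play; the other two spacers still stand on the plywood board (((y of spacer_a in the frame of rack between -0.0395 and -0.0315 m and z of spacer_a in the frame of rack between 0.008 and 0.0145 m and x of spacer_a in the frame of rack between -0.002 and 0.005 m and angle between the x axis of spacer_a and the x axis of rack, either way round below 0.06 rad and angle between spacer_a's own z axis and vertical below 0.12 rad and linear speed of spacer_a below 0.02 m/s and x of spacer_b in the frame of board between -0.07 and 0.07 m and y of spacer_b in the frame of board between -0.05 and 0.05 m and z of spacer_b in the frame of board between 0.016 and 0.025 m and angle between each of spacer_b, spacer_c's own z axis and vertical below 0.1 rad and x of spacer_c in the frame of board between -0.07 and 0.07 m and y of spacer_c in the frame of board between -0.05 and 0.05 m and z of spacer_c in the frame of board between 0.016 and 0.025 m) or (y of spacer_b in the frame of rack between -0.016 and -0.008 m and z of spacer_b in the frame of rack between 0.008 and 0.0145 m and x of spacer_b in the frame of rack between -0.002 and 0.005 m and angle between the x axis of spacer_b and the x axis of rack, either way round below 0.06 rad and angle between spacer_b's own z axis and vertical below 0.12 rad and linear speed of spacer_b below 0.02 m/s and x of spacer_a in the frame of board between -0.07 and 0.07 m and y of spacer_a in the frame of board between -0.05 and 0.05 m and z of spacer_a in the frame of board between 0.016 and 0.025 m and angle between each of spacer_a, spacer_c's own z axis and vertical below 0.1 rad and x of spacer_c in the frame of board between -0.07 and 0.07 m and y of spacer_c in the frame of board between -0.05 and 0.05 m and z of spacer_c in the frame of board between 0.016 and 0.025 m) or (y of spacer_c in the frame of rack between 0.0115 and 0.0195 m and z of spacer_c in the frame of rack between 0.008 and 0.0145 m and x of spacer_c in the frame of rack between -0.002 and 0.005 m and angle between the x axis of spacer_c and the x axis of rack, either way round below 0.06 rad and angle between spacer_c's own z axis and vertical below 0.12 rad and linear speed of spacer_c below 0.02 m/s and x of spacer_a in the frame of board between -0.07 and 0.07 m and y of spacer_a in the frame of board between -0.05 and 0.05 m and z of spacer_a in the frame of board between 0.016 and 0.025 m and angle between each of spacer_a, spacer_b's own z axis and vertical below 0.1 rad and x of spacer_b in the frame of board between -0.07 and 0.07 m and y of spacer_b in the frame of board between -0.05 and 0.05 m and z of spacer_b in the frame of board between 0.016 and 0.025 m))); the robot touches nothing.
It fails at once if the spacer is pressed against the rack with more than 60 N (contact force between any of spacer_a, spacer_b, spacer_c and rack above 60 N).
It fails at once if more than one spacer is disturbed (moved over 20 mm) (distance of each of spacer_a, spacer_b from where it was at the start of the episode above 0.02 m or distance of each of spacer_a, spacer_c from where it was at the start of the episode above 0.02 m or distance of each of spacer_b, spacer_c from where it was at the start of the episode above 0.02 m).
It fails at once if the valve slide is disturbed (moved over 20 mm) (distance of valve_slide from where it was at the start of the episode above 0.02 m).
It fails at once if the caliper is disturbed (moved over 20 mm) (distance of caliper from where it was at the start of the episode above 0.02 m).
It also fails if it takes over 69 s, if anything falls off the work surface, if the arm or the gripper's body presses on something with over 40 N, if the wrist force passes 120 N, or if a joint passes its speed limit or range.

### The arm

A 6-joint arm with a two-finger parallel gripper is mounted at the origin on the work surface. World frame = base frame: x ahead of the robot, y to its left, z up, the work surface at z = 0. Lengths are in mm, angles in degrees, forces in N, time in s.
With the tool pointing down it reaches from about 300 to 850 mm from the base axis. Payload 4.2 kg.
Tool frame: the origin (TCP) lies midway between the tips of the shut fingers; the grasp point (between the pads) lies 19 mm behind it; z points along the fingers, y is the line along which they close (so a half turn about z gives the same grasp; the last joint's range is limited). The gripper opens to 91 mm and grips with 3 to 60 N. Pads are 32 mm wide; open, the fingers measure 118 mm over their backs; the gripper's body (76 mm by 178 mm) begins 60 mm behind the grasp point.
Start: joints at [-76.604, 18.312, 89.639, -0, 72.044, -1.146], TCP at [144.376, -556.596, 213.976] pointing down, gripper open.
Joint ranges: [-177.97, 177.97], [-48.28, 115.42], [12.27, 149.76], [-77.06, 257.06], [2.81, 150.46], [-146.56, 146.56]. Speed limits (degrees/s): [147.25, 147.25, 180, 180, 180, 180].

### API

Orientations are given as [roll, pitch, yaw] about the fixed x, y, z axes, in that order (R = Rz(yaw) Ry(pitch) Rx(roll)).
In Python, from workcell import env gives the robot as it stands.
- The arm moves only by the shell command python3 -m jog 'ROWS' [FORCE]. ROWS is a JSON object of lists of equal length, an entry for each row: "jaw": the finger opening in mm, from 0 to 91.2; "slide": the shift along the tool's x, y, z in units of 30 mm (1.0 is 30 mm), a list of three; "spin": the turn about the tool's z in units of 8 degrees (1.0 is 8 degrees). In form: {"jaw": [jaw, ...], "slide": [[dx, dy, dz], ...], "spin": [spin, ...]}. A call has 1 to 10 rows; each row shifts and turns the commanded pose from where the row before left it, along the tool's axes as they then stand; what a row does not reach is not made up. A row lasts 1/10 s, in which the tool goes at most 50 mm and 8.59 degrees, less where a joint would pass 70% of its speed; a pose out of reach is approached as far as the arm can. A call is refused whole if a number of a shift passes 1 or a number of a turn 1, either way. A call with a gripper value outside its range is refused whole. The fingers move at their own pace and stop on an object; FORCE is the grip in N (left out, the last holds). Time passes only in rows, so rows that do not move let the fingers close. It gives the time, the measured TCP pose, the force, the opening and the grip force at its end, in the units of the state.
- env.state(): the state, without advancing time (a new reading comes with each control period).
- env.grab_frame(name): name is "scene" or "top" or "wrist"; returns the picture (400x640x3 uint8, red, green, blue); there is no depth.
- env.camera_model(name): a dict with "fx", "fy", "cx", "cy" (pixels), "D" ([k1, k2, p1, p2, k3] as OpenCV has them; the pictures are not rectified), "camera_from_world" (4x4, takes a point from world to camera coordinates). Camera axes: x right, y up, looking along -z (the intrinsics and any distortion apply to the point x, -y, -z); pixel columns grow to the right and rows downward; lengths in mm; the calibration is good to about 2 mm. A picture is of the moment at which its call begins: read the wrist's pose just before it. camera_model takes no time and is no camera call; for the wrist camera it gives the pose at the moment of the call.
- env.job_done(): hands the job in; it is judged then, once.
The state is a dict: "time_s": time; "qpos": joint angles; "qvel": joint speeds; "effort": joint torques, N m; "ee_pos": TCP position; "ee_rot": TCP orientation; "force": force on the tool from outside, world axes, zero at the start; "torque": the same for the moment, N m; "gripper_width": finger opening in mm; "gripper_force": force on a finger pad.
Only numpy, scipy, OpenCV 4.12 (cv2) and the standard library are available. Lean on these libraries where they do the work, as an engineer would, in place of code of your own. Each camera call takes 0.05 s, during which the arm holds its last target. There are 200 camera calls.

## Working session

There is one attempt and no reset: what is moved stays moved. The work goes in short steps, Python scripts to look and compute and a shell command to move; the robot and the scene stay as the last step left them, time stands still between calls to the robot, and variables do not carry over. Pictures are saved under pics/ and viewed, at most 10 in all, crops included, and the job is handed in when it is done.

```bash
mkdir -p pics; ls; python3 - <<'E'
from workcell import env
import cv2,numpy as np
for n in("scene","top"):
    im=env.grab_frame(n); cv2.imwrite(f"pics/{n}0.png",im[:,:,::-1])
    m=env.camera_model(n); T=np.array(m["camera_from_world"]); print(n,m["fx"],m["cx"],m["cy"],m["D"],(-T[:3,:3].T@T[:3,3]).round(),T[:3,:3].round(2).tolist())
s=env.state(); print(s)
E
```

```text
pics
scene 415.71965939254557 324.028015650389 199.71015269871828 [-0.08741187  0.          0.          0.          0.        ] [899. 384. 822.] [[-0.81, 0.59, 0.01], [-0.46, -0.64, 0.61], [0.37, 0.49, 0.79]]
top 429.40030303837364 311.18401694579194 199.25123920436005 [-0.0687614  0.         0.         0.         0.       ] [353. -95. 986.] [[0.01, -1.0, -0.01], [0.98, 0.01, 0.21], [-0.21, -0.01, 0.98]]
{'time_s': 0.1, 'qpos': array([-7.66051448e+01,  1.83473871e+01,  8.96986117e+01, -1.19919075e-03,
        7.20431855e+01, -1.14449001e+00]), 'qvel': array([ 0.08842393,  0.00523693, -0.21031481,  0.03364446,  0.03091832,
       -0.01125509]), 'effort': array([-2.85505183e-05, -4.13333666e+01, -2.32508773e+01,  7.29150348e-02,
        4.21651080e-02, -6.02307819e-05]), 'ee_pos': array([ 144.25653975, -556.15410093,  213.21572287]), 'ee_rot': array([-1.79910811e+02, -6.41373413e-04,  1.45397153e+01]), 'force': array([-0.59618621, -0.167185  , -0.14678531]), 'torque': array([5.72584523e-02, 7.89060956e-05, 2.74596255e-02]), 'gripper_force': 0.0, 'gripper_width': 91.16935828594141}
```

View pics/top0.png

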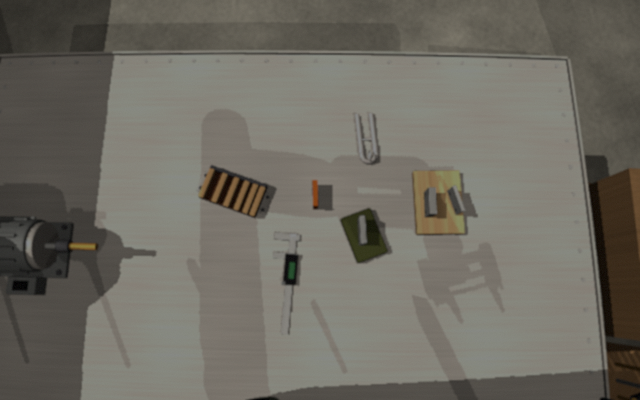

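View pics/scene0.png

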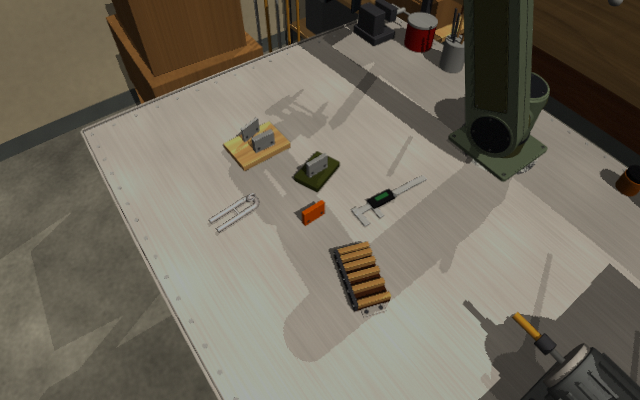

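The top view shows the rubber block with its spacer at (364,232) and the board with two spacers at (432,202) and (455,200). The orange look-alike is at (316,195), the rack at (236,191), the valve slide at (366,138) and the caliper at (290,270). Candidates for the spacer are the block spacer at (364,230), the two board spacers and the orange bar. The description picks the grey one on the olive block.

```bash
cat > h.py <<'E'
from workcell import env
import cv2,numpy as np
def cam(n):
    m=env.camera_model(n);K=np.array([[m["fx"],0,m["cx"]],[0,m["fy"],m["cy"]],[0,0,1]]);return K,np.array(m["D"],float),np.array(m["camera_from_world"])
def ray(c,px):
    K,D,T=c;u=cv2.undistortPoints(np.array(px,float).reshape(-1,1,2),K,D).reshape(-1,2)
    d=np.c_[u[:,0],-u[:,1],-np.ones(len(u))]@T[:3,:3]
    return -T[:3,:3].T@T[:3,3],d
def plane(c,px,z):
    o,d=ray(c,px);return o+d*((z-o[2])/d[:,2])[:,None]
def proj(c,P):
    K,D,T=c;q=np.array(P,float).reshape(-1,3)@T[:3,:3].T+T[:3,3]
    return cv2.projectPoints(q*[1,-1,-1],np.zeros(3),np.zeros(3),K,D)[0].reshape(-1,2)
def tri(c1,p1,c2,p2):
    o1,d1=ray(c1,p1);o2,d2=ray(c2,p2);out=[]
    for a,b in zip(d1,d2):
        s=np.linalg.lstsq(np.c_[a,-b],o2-o1,rcond=None)[0];A=o1+s[0]*a;B=o2+s[1]*b
        out.append(np.r_[(A+B)/2,np.linalg.norm(A-B)])
    return np.array(out)
def shift(goal,yaw=None):
    s=env.state();p=np.array(s["ee_pos"]);y=np.radians(s["ee_rot"][2]);d=np.array(goal)-p
    print("pose",p.round(1),np.round(s["ee_rot"],2),"slide units",(np.array([np.cos(y)*d[0]+np.sin(y)*d[1],np.sin(y)*d[0]-np.cos(y)*d[1],-d[2]])/30).round(2), "spin units",None if yaw is None else round((s["ee_rot"][2]-yaw)/8,3))
E
python3 - <<'E'
from h import *
t=cam("top")
for n,p,z in[("rack",(236,191),28),("spacer",(364,230),60),("block",(364,236),20),("board",(440,202),20),("orange",(316,195),40),("slide",(366,138),10),("cal",(290,270),10)]: print(n,plane(t,[p],z).round())
shift((330,-215,330))
w=cam("wrist");s=env.state();print("wristcam",ray(w,[(320,200)]), s["ee_pos"],w[0])
E
```

```text
rack [[579.  86.  28.]]
spacer [[ 487. -203.   60.]]
block [[ 479. -207.   20.]]
board [[ 560. -384.   20.]]
orange [[569. -98.  40.]]
slide [[ 717. -217.   10.]]
cal [[402. -41.  10.]]
pose [ 144.3 -556.2  213.2] [-179.91   -0.     14.54] slide units [ 8.85 -9.45 -3.89] spin units None
wristcam (array([ 222.01096512, -535.64966002,  382.85520826]), array([[-0.26755132, -0.06066796, -0.96170615]])) [ 144.25653975 -556.15410093  213.21572287] [[337.19461193   0.         322.40164945]
 [  0.         337.19461193 203.23933399]
 [  0.           0.           1.        ]]
```

```bash
python3 -m jog '{"jaw":[91,91,91,91,91,91,91,91,91,91],"slide":[[1,-0.7,-0.5],[1,-0.7,-0.5],[1,-0.7,-0.5],[1,-0.7,-0.3],[1,-0.7,0],[1,-0.7,0],[1,-0.7,0],[1,-0.7,0],[1,-0.7,0],[1,-0.7,0]],"spin":[0,0,0,0,0,0,0,0,0,0]}'
python3 - <<'E'
from h import *
shift((500,-205,260),0)
E
```

```text
time_s: 1.1
ee_pos: [382.6, -276.6, 267.7]
ee_rot: [-180.0, 0.0, 14.5]
force: [0.6, 0.1, 0.3]
gripper_width: 91.0
gripper_force: 0.0
pose [ 382.6 -276.6  267.7] [-1.7998e+02  2.0000e-02  1.4540e+01] slide units [ 4.39 -1.33  0.26] spin units 1.817
```

```bash
python3 -m jog '{"jaw":[91,91,91,91,91,91],"slide":[[0.9,-0.3,0],[0.9,-0.3,0],[0.9,-0.3,0],[0.9,-0.3,0],[0.8,-0.13,0.25],[0,0,0]],"spin":[0,0,0,0,0,0]}'
python3 - <<'E'
from h import *
c=cam("wrist");im=env.grab_frame("wrist");cv2.imwrite("pics/w1.png",im[:,:,::-1]);np.savez("w1.npz",K=c[0],D=c[1],T=c[2])
shift((480,-150,260))
E
```

```text
time_s: 1.7
ee_pos: [501.3, -204.8, 258.8]
ee_rot: [-179.9, 0.1, 14.7]
force: [-1.7, -0.2, -0.3]
gripper_width: 91.2
gripper_force: 0.0
pose [ 499.9 -205.5  259.3] [-1.7992e+02  1.3000e-01  1.4650e+01] slide units [-0.17 -1.96 -0.02] spin units None
```

View pics/w1.png

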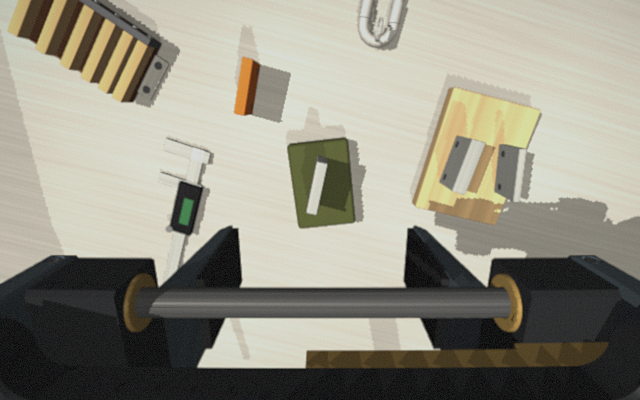

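The wrist view shows the grey spacer standing on the olive block, its bright top strip running from (321,157) to (311,213). The board with its two spacers is at (475,160), the orange bar at (246,86), and the rack is cut off at the upper left.

```bash
python3 -m jog '{"jaw":[91,91,91,91,91,91],"slide":[[0,-1,0],[0,-1,0],[0,-1,0],[0,-1,0],[0,-0.3,0],[0,0,0]],"spin":[0,0,0,0,0,0]}'
cat >look.py <<'E'
import sys
from h import *
n=sys.argv[1];c=cam("wrist");im=env.grab_frame("wrist")
cv2.imwrite(f"pics/{n}.png",im[:,:,::-1]);np.savez(n+".npz",K=c[0],D=c[1],T=c[2]);shift(env.state()["ee_pos"])
E
python3 look.py w2
```

```text
time_s: 2.35
ee_pos: [466.6, -81.3, 260.8]
ee_rot: [180.0, -0.0, 14.6]
force: [-0.1, -0.3, -0.6]
gripper_width: 91.3
gripper_force: 0.0
pose [467.2 -82.  260.8] [ 1.7993e+02 -2.0000e-02  1.4560e+01] slide units [ 0.  0. -0.] spin units None
```

View pics/w2.png

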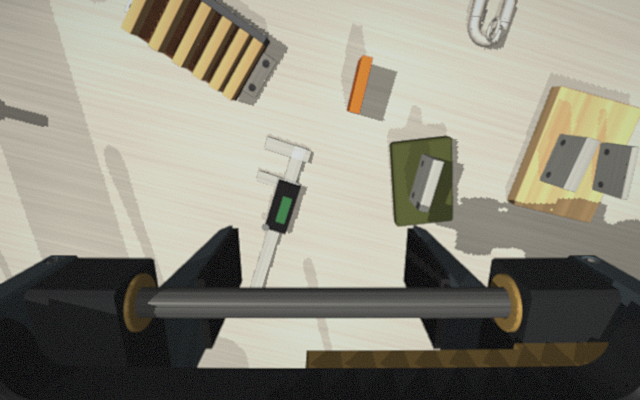

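```bash
cat > m.py <<'E'
from h import *
def ld(n): z=np.load(n+".npz");return z["K"],z["D"],z["T"]
def strip(n):
    im=cv2.imread(f"pics/{n}.png");hsv=cv2.cvtColor(im,cv2.COLOR_BGR2HSV)
    ol=cv2.inRange(hsv,(22,70,20),(50,255,140));ol[235:]=0
    cs=max(cv2.findContours(ol,0,2)[0],key=cv2.contourArea);hull=cv2.convexHull(cs)
    m=np.zeros(ol.shape,np.uint8);cv2.drawContours(m,[hull],-1,255,-1);m=cv2.erode(m,np.ones((5,5)))
    br=cv2.inRange(im,(150,150,150),(255,255,255))&m
    c=max(cv2.findContours(br,0,1)[0],key=cv2.contourArea);r=cv2.minAreaRect(c)
    b=cv2.boxPoints(r);b=b[np.argsort(b[:,1])]
    return b[:2].mean(0),b[2:].mean(0),r,cv2.approxPolyDP(hull,5,True).reshape(-1,2)
if __name__=="__main__":
    a=strip("w1");b=strip("w2");print(a,b)
    print(tri(ld("w1"),[a[0],a[1]],ld("w2"),[b[0],b[1]]).round(1))
    for n,q in(("w1",a),("w2",b)):
        p=plane(ld(n),[q[0],q[1]],66);print(n,p.round(1),p.mean(0).round(1),np.linalg.norm(p[0]-p[1]),"yaw",np.degrees(np.arctan2(*(p[0]-p[1])[[1,0]])))
        print(plane(ld(n),q[3],20).round())
E
python3 m.py; python3 -m jog '{"jaw":[91,91,91,91,91],"slide":[[-0.3,-1,0],[0,-1,0],[0,-1,0],[0,-1,0],[0,0,0]],"spin":[0,0,0,0,0]}'; python3 look.py w3
```

```text
(array([321.56586, 162.69269], dtype=float32), array([310.70734, 213.36584], dtype=float32), ((316.1365966796875, 188.02926635742188), (10.476455688476562, 51.82352828979492), 12.094757080078125), array([[343, 138],
       [353, 221],
       [301, 227],
       [288, 146]], dtype=int32)) (array([438.17294, 160.43784], dtype=float32), array([424.4    , 205.20001], dtype=float32), ((431.2864685058594, 182.8189239501953), (10.145962715148926, 46.83317947387695), 17.10272979736328), array([[450, 138],
       [451, 218],
       [398, 225],
       [391, 144]], dtype=int32))
[[ 5.189e+02 -1.982e+02  6.440e+01  2.000e-01]
 [ 4.649e+02 -1.997e+02  7.080e+01  6.600e+00]]
w1 [[ 519.  -198.2   66. ]
 [ 460.  -201.    66. ]] [ 489.5 -199.6   66. ] 59.04159602046834 yaw 2.6904759922538775
[[ 547. -217.   20.]
 [ 449. -258.   20.]
 [ 424. -196.   20.]
 [ 521. -156.   20.]]
w2 [[ 519.1 -197.6   66. ]
 [ 467.1 -200.1   66. ]] [ 493.1 -198.9   66. ] 52.06601058011211 yaw 2.7382106870166343
[[ 545. -219.   20.]
 [ 450. -257.   20.]
 [ 423. -194.   20.]
 [ 520. -153.   20.]]
time_s: 2.9
ee_pos: [428.3, 33.5, 260.5]
ee_rot: [-180.0, -0.0, 14.7]
force: [0.3, -0.3, -0.2]
gripper_width: 90.6
gripper_force: 0.0
pose [428.8  32.3 260.5] [ 1.7994e+02 -1.0000e-02  1.4610e+01] slide units [ 0.  0. -0.] spin units None
```

View pics/w3.png

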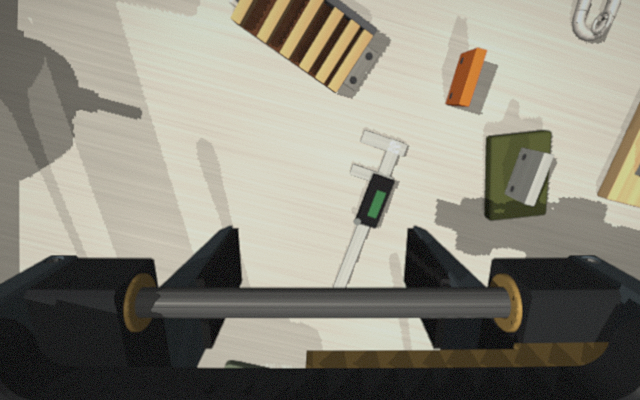

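The rack is now at (310,40) with its narrowest slot next to the screw plate at (365,75). The spacer's top measured 64–71 mm high against an expected 66. I'll move closer over the rack.

```bash
python3 -m jog '{"jaw":[91,91,91,91,91],"slide":[[1,-0.2,0.3],[1,-0.4,0.4],[1,-0.4,0.4],[1,-0.4,0.4],[0,0,0]],"spin":[0,0,0,0,0]}'; python3 look.py w4;python3 -m jog '{"jaw":[91,91,91,91],"slide":[[0,1,0],[0,1,0],[0,0.7,0],[0,0,0]],"spin":[0,0,0,0]}'; python3 look.py w5
```

```text
time_s: 3.45
ee_pos: [536.9, 103.0, 212.8]
ee_rot: [180.0, 0.1, 14.5]
force: [-1.2, 0.1, -0.0]
gripper_width: 91.0
gripper_force: 0.0
pose [535.4 102.1 213.7] [1.7995e+02 1.7000e-01 1.4510e+01] slide units [ 0.  0. -0.] spin units None
time_s: 3.9
ee_pos: [554.6, 20.9, 216.0]
ee_rot: [179.9, -0.0, 14.3]
force: [-0.4, 0.2, -0.4]
gripper_width: 90.8
gripper_force: 0.0
pose [554.3  22.6 215.9] [ 1.7998e+02 -1.0000e-02  1.4320e+01] slide units [ 0.  0. -0.] spin units None
```

```bash
python3 - <<'E'
import cv2,numpy as np
a=cv2.imread("pics/w4.png")[20:230];b=cv2.imread("pics/w5.png")[20:230]
# same crop, enlarged side by side vertically
f=lambda x,c:cv2.resize(x[:,c:c+400],None,fx=2,fy=1.4,interpolation=2)
cv2.imwrite("pics/w45.png",np.vstack([f(a,120),f(b,0)]))
E
```

```text
(no output)
```

View pics/w45.png

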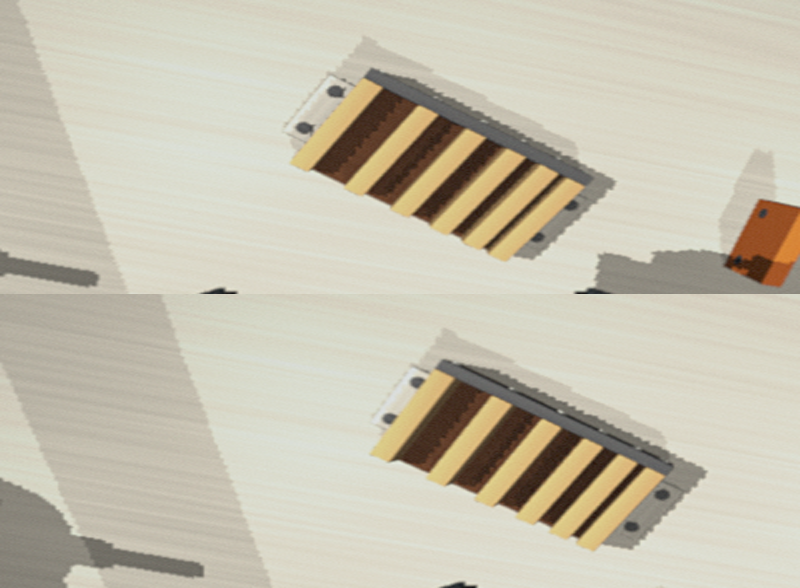

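```bash
cat > rack.py <<'E'
from m import *
L=np.array([63.75,30.25,.75,-24.75,-46.25,-63.75]);M=np.c_[L*0-4,L]
def lands(n):
    im=cv2.imread(f"pics/{n}.png");h=cv2.cvtColor(im,cv2.COLOR_BGR2HSV)
    k=cv2.inRange(h,(13,75,150),(30,255,255));k[235:]=0;k[:,430:]=0
    cs=[c for c in cv2.findContours(k,0,1)[0] if cv2.contourArea(c)>100]
    r=[cv2.minAreaRect(c) for c in cs];r.sort(key=lambda q:q[0][0]);return r
A={}
for n in("w4","w5"):
    r=lands(n);print(n,len(r),[(np.round(q[0],1).tolist(),np.round(q[1],1).tolist()) for q in r]);A[n]=np.array([q[0] for q in r])
def fit(P):
    a=P.mean(0);b=M.mean(0);X=M-b;Y=P-a
    th=np.arctan2((X[:,0]*Y[:,1]-X[:,1]*Y[:,0]).sum(),(X*Y).sum());R=np.array([[np.cos(th),-np.sin(th)],[np.sin(th),np.cos(th)]])
    t=a-R@b;return t,np.degrees(th),np.abs(P-(M@R.T+t)).max(),R
if len(A["w4"])==6==len(A["w5"]):
    T=tri(ld("w4"),A["w4"],ld("w5"),A["w5"]);print(T.round(1))
    for P in(T[:,:2],plane(ld("w4"),A["w4"],28)[:,:2],plane(ld("w5"),A["w5"],28)[:,:2]):
        t,th,e,R=fit(P);print(t.round(1),th.round(2),"res",e.round(2))
        for i,y in enumerate((-55,-35.5,-12)): print(" slot",i,(t+R@[-4,y]).round(1))
E
python3 rack.py
```

```text
w4 7 [([7.0, 229.0], [10.0, 14.0]), ([287.5, 108.7], [11.9, 71.3]), ([314.8, 127.2], [12.0, 70.0]), ([338.3, 143.0], [11.9, 69.0]), ([358.2, 156.4], [11.9, 68.2]), ([374.5, 167.7], [11.7, 67.8]), ([387.6, 176.5], [11.6, 67.2])]
w5 6 [([205.5, 106.2], [12.4, 68.7]), ([233.8, 124.5], [12.2, 67.7]), ([258.3, 140.2], [12.0, 66.9]), ([278.9, 153.5], [11.8, 66.0]), ([295.9, 164.6], [11.4, 65.4]), ([309.7, 173.3], [11.4, 65.2])]
```

```bash
sed -i 's/>100\]/>300]/' rack.py; python3 rack.py; python3 - <<'E'
from h import *
# grasp point 19 behind TCP; spacer spans z20..66
shift((489.5,-199.6,150),2.7)
E
```

```text
w4 6 [([287.5, 108.7], [11.9, 71.3]), ([314.8, 127.2], [12.0, 70.0]), ([338.3, 143.0], [11.9, 69.0]), ([358.2, 156.4], [11.9, 68.2]), ([374.5, 167.7], [11.7, 67.8]), ([387.6, 176.5], [11.6, 67.2])]
w5 6 [([205.5, 106.2], [12.4, 68.7]), ([233.8, 124.5], [12.2, 67.7]), ([258.3, 140.2], [12.0, 66.9]), ([278.9, 153.5], [11.8, 66.0]), ([295.9, 164.6], [11.4, 65.4]), ([309.7, 173.3], [11.4, 65.2])]
[[6.007e+02 1.568e+02 2.670e+01 1.000e-01]
 [5.898e+02 1.253e+02 2.630e+01 0.000e+00]
 [5.801e+02 9.750e+01 2.570e+01 1.000e-01]
 [5.718e+02 7.340e+01 2.600e+01 2.000e-01]
 [5.646e+02 5.310e+01 2.580e+01 1.000e-01]
 [5.590e+02 3.650e+01 2.570e+01 1.000e-01]]
[583.6  95.4] -19.17 res 0.18
 slot 0 [561.8  44.8]
 slot 1 [568.2  63.2]
 slot 2 [575.9  85.4]
[583.9  95.7] -19.09 res 0.57
 slot 0 [562.1  45. ]
 slot 1 [568.5  63.4]
 slot 2 [576.2  85.6]
[583.9  95.2] -19.13 res 0.35
 slot 0 [562.1  44.6]
 slot 1 [568.5  63. ]
 slot 2 [576.2  85.2]
pose [554.3  22.6 215.9] [ 1.7998e+02 -1.0000e-02  1.4320e+01] slide units [-3.92  6.64  2.2 ] spin units 1.453
```

```bash
python3 -m jog '{"jaw":[91,91,91,91,91,91,91,91,91,91],"slide":[[-0.56,0.95,0.3],[-0.56,0.95,0.3],[-0.56,0.95,0.3],[-0.56,0.95,0.3],[-0.56,0.95,0.3],[-0.56,0.95,0.3],[-0.56,0.94,0.4],[0,0,0],[0,0,0],[0,0,0]],"spin":[0,0,0,0,0,0,0,0.75,0.7,0]}'; python3 look.py w6; python3 - <<'E'
from m import *
im=cv2.imread("pics/w6.png");cv2.imwrite("pics/w6c.png",cv2.resize(im[60:300,160:480],None,fx=2,fy=2))
E
```

```text
time_s: 4.95
ee_pos: [490.3, -197.4, 149.8]
ee_rot: [-180.0, -0.0, 2.9]
force: [0.3, -0.2, -0.1]
gripper_width: 91.0
gripper_force: 0.0
pose [ 490.4 -197.2  149.8] [ 1.80e+02 -2.00e-02  3.05e+00] slide units [ 0.  0. -0.] spin units None
```

View pics/w6c.png

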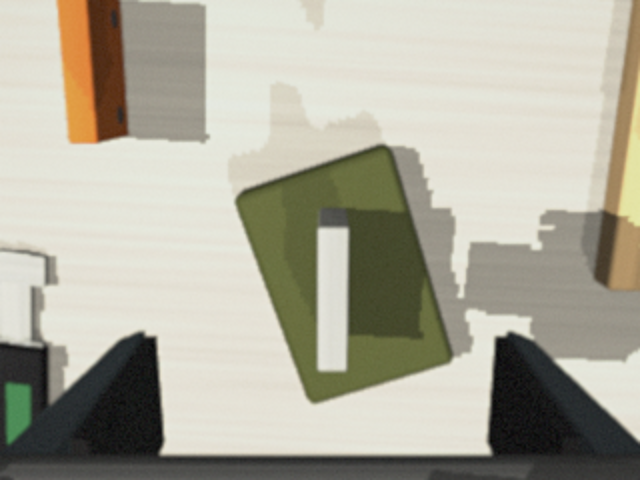

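The crop shows the grey spacer on the olive block, its top strip spanning (318–348, 227–372) in the crop and aligned with the tool. The orange bar is well clear at the upper left. Next: measure once more, then grasp.

```bash
python3 - <<'E'
from m import *
q=strip("w6");print(q[2]);c=ld("w6")
p=plane(c,[q[0],q[1]],66);print(p.round(1),p.mean(0).round(1),np.linalg.norm(p[0]-p[1]),np.degrees(np.arctan2(*(p[0]-p[1])[[1,0]])))
b=plane(c,cv2.boxPoints(q[2]),66);print("sides",np.linalg.norm(b[0]-b[1]),np.linalg.norm(b[1]-b[2]))
g=p.mean(0);shift((g[0],g[1],42),2.4)
E
```

```text
((326.0, 203.0), (58.0, 14.0), 90.0)
[[ 519.  -198.1   66. ]
 [ 471.7 -200.7   66. ]] [ 495.3 -199.4   66. ] 47.41141328893478 3.1310324141101127
sides 10.698876313019271 47.41415118559442
pose [ 490.4 -197.2  149.8] [ 1.80e+02 -2.00e-02  3.05e+00] slide units [0.16 0.08 3.59] spin units 0.081
```

```bash
python3 -m jog '{"jaw":[91,91,91,91,91,91,91,91],"slide":[[-0.04,0.08,0.5],[0,0,0.6],[0,0,0.6],[0,0,0.6],[0,0,0.6],[0,0,0.5],[0,0,0.19],[0,0,0]],"spin":[0,0,0,0,0,0,0,0]}' 25; python3 -m jog '{"jaw":[0,0,0,0,0,0,0,0,0,0],"slide":[[0,0,0],[0,0,0],[0,0,0],[0,0,0],[0,0,0],[0,0,0],[0,0,0],[0,0,0],[0,0,0],[0,0,0]],"spin":[0,0,0,0,0,0,0,0,0,0]}'
```

```text
time_s: 5.8
ee_pos: [489.3, -199.4, 41.4]
ee_rot: [-180.0, 0.1, 3.0]
force: [0.0, 0.5, 0.4]
gripper_width: 91.1
gripper_force: 0.0
time_s: 6.8
ee_pos: [489.6, -199.9, 41.7]
ee_rot: [180.0, 0.0, 2.9]
force: [-0.7, 0.1, 0.1]
gripper_width: 13.8
gripper_force: 0.0
```

```bash
python3 -m jog '{"jaw":[0,0,0],"slide":[[0,0,0],[0,0,0],[0,0,0]],"spin":[0,0,0]}'; python3 -m jog '{"jaw":[0,0,0,0,0],"slide":[[0,0,-0.5],[0,0,-0.9],[0,0,-0.9],[0,0,-0.1],[0,0,0]],"spin":[0,0,0,0,0]}'; python3 - <<'E'
from h import *
shift((562.1,44.8,110),-19.1)
E
```

```text
time_s: 7.1
ee_pos: [489.6, -200.0, 41.7]
ee_rot: [180.0, -0.0, 2.9]
force: [0.3, -0.8, -0.8]
gripper_width: 12.1
gripper_force: 25.0
time_s: 7.6
ee_pos: [489.5, -199.8, 113.6]
ee_rot: [180.0, -0.0, 2.9]
force: [1.2, 0.0, -2.6]
gripper_width: 11.9
gripper_force: 25.0
pose [ 489.5 -199.8  113.6] [ 1.7999e+02 -2.0000e-02  2.9400e+00] slide units [ 2.83 -8.02  0.12] spin units 2.755
```

```bash
python3 -m jog '{"jaw":[0,0,0,0,0,0,0,0,0,0],"slide":[[0.3,-0.8,0],[0.3,-0.9,0],[0.3,-0.9,0],[0.3,-0.9,0],[0.3,-0.9,0],[0.3,-0.9,0],[0.3,-0.9,0],[0.3,-0.9,0],[0.43,-0.92,0],[0,0,0]],"spin":[0,0,0,0,0,0,0,0,0,0]}';python3 -m jog '{"jaw":[0,0,0,0,0],"slide":[[0,0,0],[0,0,0],[0,0,0],[0,0,0],[0,0,0]],"spin":[0.7,0.7,0.7,0.65,0]}'; python3 - <<'E'
from h import *
shift((562.1,44.8,52),-19.1)
E
```

```text
time_s: 8.6
ee_pos: [562.2, 47.7, 111.5]
ee_rot: [-179.9, 0.1, 3.1]
force: [-0.2, 0.5, -3.3]
gripper_width: 12.0
gripper_force: 25.0
time_s: 9.1
ee_pos: [560.7, 44.1, 111.9]
ee_rot: [179.9, 0.2, -19.1]
force: [-0.2, -1.1, -1.9]
gripper_width: 12.0
gripper_force: 25.0
pose [560.7  44.1 111.9] [179.9    0.19 -19.07] slide units [ 0.04 -0.04  2.  ] spin units 0.004
```

```bash
python3 -m jog '{"jaw":[0,0,0,0,0,0,0],"slide":[[0.04,-0.04,0.5],[0,0,0.6],[0,0,0.5],[0,0,0.3],[0,0,0.05],[0,0,0],[0,0,0]],"spin":[0,0,0,0,0,0,0]}';python3 -m jog '{"jaw":[0,0,0,0,0],"slide":[[0,0,0.04],[0,0,0.03],[0,0,0.03],[0,0,0],[0,0,0]],"spin":[0,0,0,0,0]}'
```

```text
time_s: 9.8
ee_pos: [564.2, 45.4, 55.8]
ee_rot: [-180.0, -0.1, -19.0]
force: [-0.3, -0.6, -2.5]
gripper_width: 11.8
gripper_force: 25.0
time_s: 10.3
ee_pos: [563.6, 45.5, 52.3]
ee_rot: [180.0, -0.0, -19.1]
force: [-0.4, 0.7, -2.8]
gripper_width: 12.3
gripper_force: 25.0
```

```bash
python3 -m jog '{"jaw":[0,0,0,0],"slide":[[0,0,0.03],[0,0,0.03],[0,0,0.03],[0,0,0]],"spin":[0,0,0,0]}';python3 -m jog '{"jaw":[0,0,0],"slide":[[0,0,0.02],[0,0,0],[0,0,0]],"spin":[0,0,0]}'
```

```text
time_s: 10.7
ee_pos: [563.6, 45.5, 49.7]
ee_rot: [180.0, -0.0, -19.1]
force: [-0.2, -0.3, -0.1]
gripper_width: 11.8
gripper_force: 25.0
time_s: 11.0
ee_pos: [563.6, 45.5, 49.7]
ee_rot: [-180.0, -0.0, -19.1]
force: [-1.9, 0.4, 5.3]
gripper_width: 11.4
gripper_force: 25.0
```

```bash
python3 -m jog '{"jaw":[0,0,0],"slide":[[0,0,-0.1],[0,0,-0.05],[0,0,0]],"spin":[0,0,0]}';python3 - <<'E'
from h import *
shift((568.4,63.2,54),-19.1)
E
```

```text
time_s: 11.3
ee_pos: [563.7, 45.5, 53.4]
ee_rot: [-180.0, -0.0, -19.1]
force: [0.3, 0.6, -2.8]
gripper_width: 11.7
gripper_force: 25.0
pose [563.7  45.5  53.4] [-1.800e+02 -2.000e-02 -1.906e+01] slide units [-0.05 -0.61 -0.02] spin units 0.005
```

```bash
python3 -m jog '{"jaw":[0,0,0,0,0,0,0],"slide":[[-0.03,-0.2,0],[-0.02,-0.21,0],[0,-0.2,0],[0,0,0.05],[0,0,0.05],[0,0,0.03],[0,0,0]],"spin":[0,0,0,0,0,0,0]}';python3 -m jog '{"jaw":[0,0,0],"slide":[[0,0,0.02],[0,0,0],[0,0,0]],"spin":[0,0,0]}'
```

```text
time_s: 12.0
ee_pos: [568.0, 63.3, 49.7]
ee_rot: [-180.0, 0.0, -19.1]
force: [-1.4, 0.8, 0.0]
gripper_width: 12.3
gripper_force: 25.0
time_s: 12.3
ee_pos: [568.1, 63.3, 49.7]
ee_rot: [-180.0, -0.0, -19.1]
force: [-2.3, 1.2, 5.5]
gripper_width: 12.0
gripper_force: 25.0
```

Slot 1 refuses it as well: contact at TCP z 49.7 with about 8 N. On to slot 2.

```bash
python3 -m jog '{"jaw":[0,0,0],"slide":[[0,0,-0.1],[0,0,-0.05],[0,0,0]],"spin":[0,0,0]}';python3 - <<'E'
from h import *
shift((576.1,85.4,54),-19.1)
E
```

```text
time_s: 12.6
ee_pos: [568.3, 63.1, 53.4]
ee_rot: [180.0, -0.0, -19.1]
force: [-0.3, 0.2, -2.3]
gripper_width: 11.8
gripper_force: 25.0
pose [568.3  63.1  53.4] [ 1.7999e+02 -2.0000e-02 -1.9060e+01] slide units [ 0.   -0.79 -0.02] spin units 0.005
```

```bash
python3 -m jog '{"jaw":[0,0,0,0,0,0,0,0],"slide":[[0,-0.2,0],[0,-0.2,0],[0,-0.2,0],[0,-0.19,0],[0,0,0.05],[0,0,0.05],[0,0,0.03],[0,0,0]],"spin":[0,0,0,0,0,0,0,0]}';python3 -m jog '{"jaw":[0,0,0],"slide":[[0,0,0.02],[0,0,0.02],[0,0,0]],"spin":[0,0,0]}'
```

```text
time_s: 13.4
ee_pos: [575.6, 85.4, 49.3]
ee_rot: [180.0, 0.0, -19.1]
force: [-0.3, 0.5, -2.8]
gripper_width: 12.1
gripper_force: 25.0
time_s: 13.7
ee_pos: [575.8, 85.6, 48.2]
ee_rot: [180.0, 0.0, -19.1]
force: [-0.7, 0.0, -3.1]
gripper_width: 11.9
gripper_force: 25.0
```

```bash
python3 -m jog '{"jaw":[0,0,0,0],"slide":[[0,0,0.03],[0,0,0.03],[0,0,0.03],[0,0,0.03]],"spin":[0,0,0,0]}';python3 -m jog '{"jaw":[0,0,0,0,0,0,0],"slide":[[0,0,0.05],[0,0,0.05],[0,0,0.05],[0,0,0.05],[0,0,0.05],[0,0,0.05],[0,0,0]],"spin":[0,0,0,0,0,0,0]}'
```

```text
time_s: 14.1
ee_pos: [575.8, 85.6, 44.6]
ee_rot: [180.0, 0.0, -19.1]
force: [0.1, -0.8, -2.8]
gripper_width: 11.8
gripper_force: 25.0
time_s: 14.8
ee_pos: [575.7, 85.6, 35.4]
ee_rot: [180.0, 0.0, -19.1]
force: [0.0, -0.8, -2.5]
gripper_width: 12.0
gripper_force: 25.0
```

```bash
python3 -m jog '{"jaw":[0,0,0,0,0],"slide":[[0.05,0,0],[0.05,0,0],[0.04,0,0],[0.03,0,0],[0,0,0]],"spin":[0,0,0,0,0]}';python3 -m jog '{"jaw":[0,0,0],"slide":[[0.03,0,0],[0,0,0],[0,0,0]],"spin":[0,0,0]}'
```

```text
time_s: 15.3
ee_pos: [580.8, 83.9, 35.7]
ee_rot: [180.0, -0.0, -19.1]
force: [-0.4, -1.5, -3.5]
gripper_width: 12.0
gripper_force: 25.0
time_s: 15.6
ee_pos: [581.2, 83.7, 35.7]
ee_rot: [180.0, 0.0, -19.1]
force: [-2.2, -1.4, -2.8]
gripper_width: 11.7
gripper_force: 25.0
```

```bash
python3 -m jog '{"jaw":[0,0,0],"slide":[[0.03,0,0],[0,0,0],[0,0,0]],"spin":[0,0,0]}';python3 -m jog '{"jaw":[0,0,0,0],"slide":[[-0.02,0,0.03],[0,0,0.02],[0,0,0.02],[0,0,0]],"spin":[0,0,0,0]}'
```

```text
time_s: 15.9
ee_pos: [581.3, 83.7, 35.7]
ee_rot: [180.0, 0.1, -19.1]
force: [-5.1, 1.1, -0.4]
gripper_width: 11.7
gripper_force: 25.0
time_s: 16.3
ee_pos: [581.2, 83.7, 33.7]
ee_rot: [180.0, 0.1, -19.1]
force: [-5.5, 0.3, 2.0]
gripper_width: 11.9
gripper_force: 25.0
```

Contact with the stop and the floor, at TCP z 33.7 as predicted. Now release and lift.

```bash
python3 -m jog '{"jaw":[12,14,18,24,32,40,40,40],"slide":[[0,0,-0.01],[0,0,0],[0,0,0],[0,0,0],[0,0,0],[0,0,0],[0,0,0],[0,0,0]],"spin":[0,0,0,0,0,0,0,0]}';python3 -m jog '{"jaw":[40,40,40,40,40,40,40,40],"slide":[[0,0,-0.2],[0,0,-0.4],[0,0,-0.7],[0,0,-1],[0,0,-1],[0,0,-1],[-0.5,0,-0.7],[0,0,0]],"spin":[0,0,0,0,0,0,0,0]}'; python3 look.py w7; python3 - <<'E'
import cv2
im=cv2.imread("pics/w7.png");cv2.imwrite("pics/w7c.png",cv2.resize(im[60:300,160:480],None,fx=2,fy=2))
E
```

```text
time_s: 17.1
ee_pos: [581.9, 83.6, 34.0]
ee_rot: [-180.0, -0.0, -19.1]
force: [0.1, 0.4, -0.1]
gripper_width: 39.7
gripper_force: 0.0
time_s: 17.9
ee_pos: [568.6, 89.1, 188.5]
ee_rot: [-179.8, -0.4, -19.0]
force: [0.9, 0.6, -0.2]
gripper_width: 39.9
gripper_force: 0.0
pose [568.3  88.8 186.4] [-179.89   -0.25  -19.03] slide units [ 0. -0. -0.] spin units None
```

View pics/w7c.png

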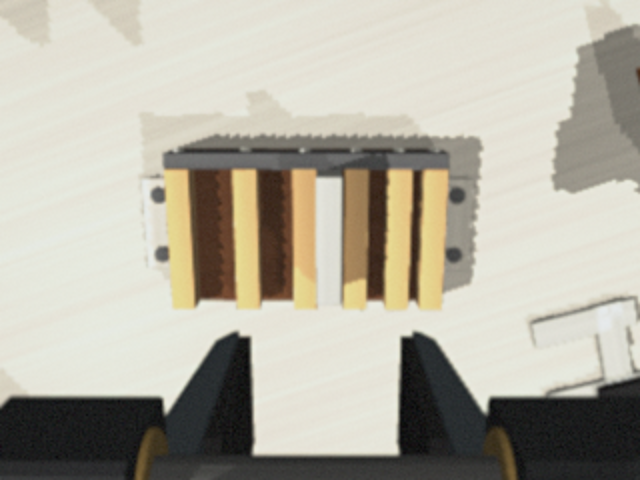

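The spacer's top strip spans (316–343, 178–305) in the crop, sitting in the middle slot and up against the stop. A quick numeric check before handing in.

```bash
python3 - <<'E'
from m import *
px=np.array([[330,178],[329,305]])/2+[160,60]
p=plane(ld("w7"),px,58)[:,:2];t=np.radians(-19.1);R=np.array([[np.cos(t),-np.sin(t)],[np.sin(t),np.cos(t)]])
print((p-[583.8,95.4])@R)
print(env.job_done())
E
```

```text
[[ 30.04033225 -12.22612861]
 [-29.06384794 -11.99357468]]
the job is handed in; nothing more can be done
None
```

The spacer from the rubber block (12 mm thick by the gripper opening) went into the middle, 13.5 mm slot; the two narrower ones, tried first with a light press of about 8 N, refused it. It stands on the slot floor against the end stop, and the job is handed in at about 18 s; no verdict was shown.

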